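Put the sharpening stone and the walnut block away in the open chest drawer

ROBOT

A 7-joint arm with a two-finger parallel gripper is mounted at the origin on the work surface. World frame = base frame: x ahead of the robot, y to its left, z up, the work surface at z = 0. Lengths are in mm, angles in rad, forces in N, time in s.
With the tool pointing down it reaches from about 400 to 875 mm from the base axis. Payload 4.4 kg.
Tool frame: the origin (TCP) lies on the mounting face of the last link; the fingertips stand 173 mm ahead of it and the grasp point (between the pads) lies 155 mm ahead of it; z points along the fingers, y is the line along which they close (so a half turn about z gives the same grasp; the last joint's range is limited). The gripper opens to 85 mm and grips with 20 to 120 N. Pads are 22 mm wide; open, the fingers measure 114 mm over their backs; the gripper's body (76 mm by 85 mm) begins 54 mm behind the grasp point. The pads swing forward as they close: fully open they stand 13 mm farther back than shut.
Start: joints at [1.054, 0.628, 0.038, 1.517, -0.027, 0.996, -0.02], TCP at [283.218, -585.067, 404.713] pointing down, gripper open.
Joint ranges: [-3.06, 3.06], [-0.37, 2.12], [-1.25, 1.32], [0.18, 2.47], [-1.1, 4.24], [0.23, 1.98], [-2.94, 2.94]. Speed limits (rad/s): [2.57, 2.57, 3.14, 3.14, 3.14, 3.14, 3.14].

INTERFACE

Orientations are given as [roll, pitch, yaw] about the fixed x, y, z axes, in that order (R = Rz(yaw) Ry(pitch) Rx(roll)).
In Python, from cell import * gives the robot as it stands. The module is installed in compiled form; this text tells all that it offers.
- The arm moves only by the tool jog_arm, never from a script. Its argument "steps" is a list of rows, each a list of 7 numbers: the opening, from -1 (shut) to 1 (fully open), so that 0 is half open, then the shift along the tool's x, y, z as a fraction of full scale, then the turn, a rotation vector about the tool's x, y, z as a fraction of full scale. A call has 1 to 10 rows; each row shifts and turns the commanded pose from where the row before left it, along the tool's axes as they then stand; what a row does not reach is not made up. Full scale, the value 1, is 500 mm for a shift and 2 rad for a turn. A row lasts 1/8 s, in which the tool goes at most 62.5 mm and 10.7 degrees, less where a joint would pass 70% of its speed; a pose out of reach is approached as far as the arm can. A call with a number of a shift or a turn outside -1 to 1 is refused whole. A call with a gripper value outside its range is refused whole. The fingers move at their own pace and stop on an object; the grip force is fixed at half the most. Time passes only in rows, so rows that do not move let the fingers close. It gives the time, the measured TCP pose, the force, the opening and the grip force at its end, in the units of the state.
- read_state(): the state, without advancing time (a new reading comes with each control period).
- get_image(name): name is "scene" or "top" or "wrist"; returns a dict with "pixels" (420x560x3 uint8, red, green, blue), "depth" (420x560 float32, mm along the optical axis (not along the pixel's ray), 0 where there is no reading), "vertical_fov" (degrees; the focal length in pixels is half the picture's height over the tangent of half this angle, whatever the lens; pixels are square), "cx", "cy" (the principal point, pixels), "k1" (the pictures are not rectified: a ray, as slopes to the right and down, at radius r is drawn at 1 + k1 r^2 times it, then the intrinsics apply), "R" (3x3) and "t" (3): a world point X has camera coordinates R X + t. Camera axes: x right, y down, z forward; pixel columns grow to the right and rows downward; lengths in mm; the calibration is good to about 2 mm. A picture is of the moment at which its call begins.
- finish_job(): hands the job in; it is judged then, once.
The state is a dict: "clock": time; "qpos": joint angles; "qd": joint speeds; "tau": joint torques, N m; "eef_pos": TCP position; "tool_rot": TCP orientation; "force": force on the tool from outside, world axes, zero at the start; "torque": the same for the moment, N m; "width": finger opening in mm; "gripper_force": force on a finger pad.
Only numpy, scipy, OpenCV 4.12 (cv2) and the standard library are available. Lean on these libraries where they do the work, as an engineer would, in place of code of your own. Each camera call takes 0.05 s, during which the arm holds its last target. There are 200 camera calls.

TASK

Clear the knifemaker's bench before the torch is lit: lay the sharpening stone flat in the steel drip tray and the short walnut handle block flat on the cork pad, both inside the open drawer of the green chest. Set each one down rather than dropping it, let go, and leave the drawer open with the tray and the pad in their places.

Things in the scene. Friction and masses are not known exactly. Their poses are not given: they have to be found in the camera images.
- stone_center (a point): Centre of the sharpening stone: two-layer grey block (dark below, light above), 115 long x 45 wide x 28 mm high, 0.2 to 0.45 kg, loose, flat on the bench left of the chest; underside 14 mm below this point. x axis along its length, y across its width (grasp across y from above), z up. Not the small plain slip stone (75 x 24 x 12 mm).
- block_center (a point): Centre of the walnut handle block: plain dark-wood block, 110 long x 40 wide x 30 mm high, about 0.1 kg, loose, flat on the bench left of the chest; underside 15 mm below this point. x axis along its length, y across its width (grasp across y from above), z up. Not the walnut blank almost twice as long (200 mm).
- tray_in (a point): Centre of the inner floor of the steel tray in one compartment (left or right) of the chest's open upper drawer. Inside 150 (x) x 125 mm (y), rim 11.5 mm up. x points into the chest, y left, z up. Compartment 165 x 140 mm, centred here; its walls rise 43 mm above this point, drawer front 50; chest front 86 mm off in +x, its top 63 mm up, with things on it to 125. Drawer slides stiffly (9 N).
- cork_top (a point): Centre of the upper face of the cork pad, 155 (x) x 130 (y) x 6 mm thick, lying loose in the other compartment of the same drawer. x points into the chest, y left, z up. Compartment 165 (x) x 140 mm (y), centred here; its walls rise 39 mm above this point, the drawer front 46 mm; the chest's front is 86 mm off in +x and its top 59 mm up.

How it is judged:
By the outcome, as a careful person would: the job done as asked, in the order asked, and still so for the second after the job is handed in, with the robot touching nothing.
It also fails if it takes over 64 s, if anything falls off the work surface, if the arm or the gripper's body presses on something with over 40 N, if the wrist force passes 120 N, or if a joint passes its speed limit or range.

## Working session

There is one attempt and no reset: what is moved stays moved. The work goes in short steps, Python scripts to look and compute and a tool call to move; the robot and the scene stay as the last step left them, time stands still between calls to the robot, and variables do not carry over. Pictures are saved under pics/ and viewed, at most 10 in all, crops included, and the job is handed in when it is done.

Besides the shell and the picture viewer there is one more tool, called after "Call:" in YAML: its name, and indented under it one key for each argument. jog_arm: Moves the arm, as the interface text tells. Shift numbers are shares of 500 mm and turn numbers shares of 2 rad, none past 1 either way. Its arguments: {"type":"object","properties":{"steps":{"type":"array"}},"required":["steps"]}

```bash
mkdir -p pics; cat > h.py <<'E'
from cell import *
import numpy as np, cv2, pickle
def snap(n,fn):
    d=get_image(n); cv2.imwrite(f'pics/{fn}.png',d['pixels'][:,:,::-1]); pickle.dump(d,open(f'{fn}.pkl','wb')); return d
def load(fn): return pickle.load(open(f'{fn}.pkl','rb'))
def K(d):
    f=210/np.tan(np.radians(d['vertical_fov'])/2); return np.array([[f,0,d['cx']],[0,f,d['cy']],[0,0,1.]])
def rays(d,uv):
    p=(np.asarray(uv,float).reshape(-1,2)-[d['cx'],d['cy']])/K(d)[0,0]; s=p.copy()
    for _ in range(20): s=p/(1+d['k1']*(s**2).sum(1,keepdims=True))
    return np.c_[s,np.ones(len(s))]
def w_depth(d,uv):
    uv=np.asarray(uv).reshape(-1,2); z=d['depth'][uv[:,1].astype(int),uv[:,0].astype(int)]
    return (rays(d,uv)*z[:,None]-d['t'])@d['R']
def w_z(d,uv,z):
    r=rays(d,uv)@d['R']; c=-d['t']@d['R']; return c+r*((z-c[2])/r[:,2])[:,None]
def cloud(d):
    v,u=np.mgrid[:420,:560]; uv=np.c_[u.ravel(),v.ravel()]; return w_depth(d,uv).reshape(420,560,3)
E
python3 -c "
from h import *
for n in ['scene','top']:
    d=snap(n,n+'0'); print(n,d['vertical_fov'],d['k1'],-d['t']@d['R'])
print(read_state())
a=cv2.imread('pics/top0.png');cv2.imwrite('pics/top0b.png',cv2.resize(a,(800,600)))
"
```

```text
scene 49.33639739486519 -0.13639507500242926 [800.39250082 380.27008148 814.08023549]
top 49.50473700493022 -0.11201528736321135 [ 392.67760799    7.65200203 1055.9224727 ]
{'clock': 0.1, 'qpos': array([ 1.05418282,  0.62926918,  0.03841694,  1.5182616 , -0.02701633,
        0.99629983, -0.01999156]), 'qd': array([ 0.00083127, -0.00234578, -0.00041925, -0.00256873, -0.00074545,
        0.00209321,  0.00061708]), 'tau': array([ 1.98737151e-03, -5.64534116e+01,  1.22997142e+00, -1.93972689e+01,
        1.11727897e-02,  5.46636031e-03,  1.24701162e-05]), 'eef_pos': array([ 283.13487997, -584.80437325,  403.87224789]), 'tool_rot': array([-3.13987137e+00, -1.19623011e-05,  4.50835705e-01]), 'force': array([ 0.0303036 ,  0.14697415, -0.23485173]), 'torque': array([ 0.0429599 ,  0.05966931, -0.03706797]), 'gripper_force': 0.0, 'width': 85.63243860504036}
```

View pics/top0b.png

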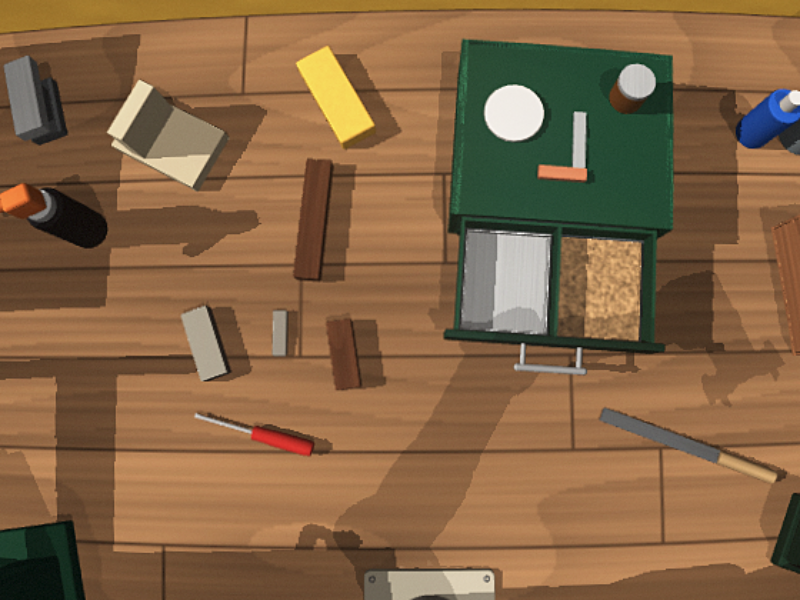

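View pics/scene0.png

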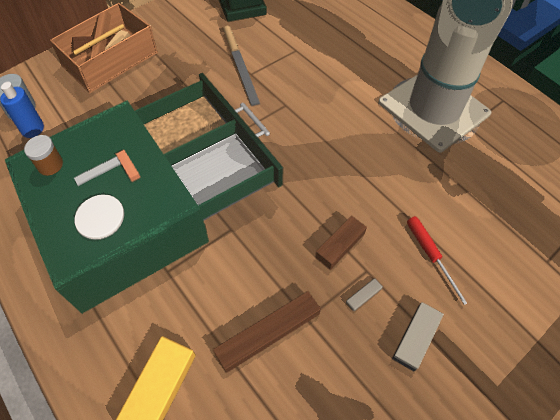

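The top view (800x600) shows the stone at about (205,343), the short walnut block at (344,353), the tray in the left compartment at (506,282) and the cork in the right at (602,289). The slip stone, at (280,332), and the long blank, at (313,220), are decoys. The scene view agrees.

```bash
python3 -c "
from h import *
d=load('top0'); P=cloud(d); s=.7
def obj(name,cx,cy,r,zlo,zhi):
    x0,x1,y0,y1=[int(t) for t in (cx*s-r,cx*s+r,cy*s-r,cy*s+r)]
    m=np.zeros((420,560),bool); m[y0:y1,x0:x1]=1
    m&=(P[...,2]>zlo)&(P[...,2]<zhi)
    n,l=cv2.connectedComponents(m.astype(np.uint8)); k=l[int(cy*s),int(cx*s)]; m=l==k
    q=P[m]; r=cv2.minAreaRect(q[:,:2].astype(np.float32)); print(name,k,m.sum(),r,'z',np.median(q[:,2]),'mean',q.mean(0))
obj('stone',205,340,40,18,60); obj('block',344,353,40,18,60)
g=lambda n,pts: print(n,np.round(w_depth(d,np.array(pts)*s),1).tolist())
g('tray',[(506,282),(480,290),(535,260)]); g('cork',[(602,289),(625,320),(580,260)])
g('divider',[(555,240),(554,330)]); g('front',[(460,334),(550,340),(650,347)]); g('leftwall',[(462,240),(459,320)]);g('rightwall',[(653,245),(647,335)])
g('chestedge',[(460,212),(555,219),(660,228)])
g('top',[(514,110),(578,130),(562,172),(637,80),(540,200)])
# corners of tray floor & cork via edge
print(w_z(d,np.array([(467,231),(551,234),(546,335),(463,330)])*s,60)); print(w_z(d,np.array([(563,235),(643,239),(640,342),(557,336)])*s,60))
print(P[0,0])
"
python3 -c "
import cv2
a=cv2.imread('pics/top0.png')[140:275,300:480];cv2.imwrite('pics/crop1.png',cv2.resize(a,(800,600),interpolation=cv2.INTER_CUBIC))"
```

```text
stone 1 1013 ((461.0103454589844, 359.76953125), (113.69525146484375, 48.64861297607422), 20.229225158691406) z 27.994081309635277 mean [460.37479795 357.72994287  27.82034347]
block 1 846 ((443.15887451171875, 134.2409210205078), (108.72413635253906, 40.64067459106445), 8.465658187866211) z 30.07758558272047 mean [443.65545728 133.35929482  29.95036543]
tray [[549.5, -123.7, 61.7], [537.0, -82.9, 65.0], [582.9, -169.1, 66.0]]
cork [[536.4, -271.4, 67.0], [488.1, -305.3, 66.7], [582.0, -238.9, 67.6]]
divider [[611.3, -198.7, 79.3], [471.7, -189.0, 94.2]]
front [[465.6, -48.1, 115.1], [455.8, -179.3, 110.5], [443.7, -326.8, 111.1]]
leftwall [[606.6, -54.1, 105.6], [491.6, -50.2, 58.4]]
rightwall [[596.8, -341.5, 106.2], [463.2, -332.0, 85.7]]
chestedge [[644.4, -50.7, 124.9], [632.1, -189.9, 127.2], [618.6, -347.1, 124.2]]
top [[797.2, -133.8, 138.1], [767.9, -229.9, 131.7], [700.1, -200.9, 138.3], [822.3, -306.2, 187.0], [661.2, -169.0, 126.3]]
[[ 631.2155406   -65.15702637   60.        ]
 [ 625.26970538 -196.82891196   60.        ]
 [ 466.95406886 -183.40576871   60.        ]
 [ 475.98350101  -56.02662582   60.        ]]
[[ 623.53807103 -215.70086497   60.        ]
 [ 616.46850812 -342.92080918   60.        ]
 [ 454.36898279 -329.42407222   60.        ]
 [ 465.22343453 -200.3456088    60.        ]]
[1436.75608682 1157.05750262 -450.83874751]
```

View pics/crop1.png

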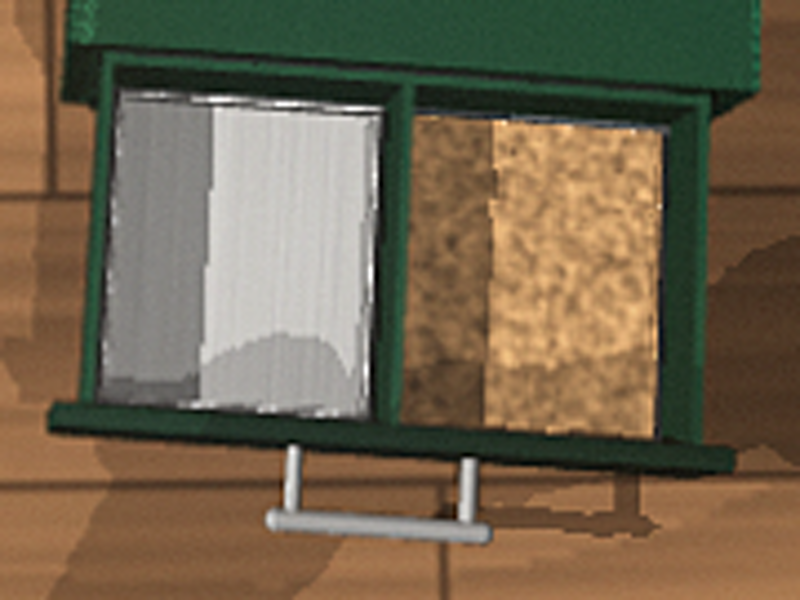

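Crop: the tray fills the left compartment, with rim corners at (115,92), (385,108), (368,415), (100,400). The cork's visible corners are about (413,117), (662,130), (655,437), (400,423). Next I move above the stone.

Call:
jog_arm:
  steps:
    - [1,0,0,0,0,0,0.038]
    - [1,0,0,0,0,0,0.038]
    - [1,0.08,-0.076,0,0,0,0]
    - [1,0.08,-0.076,0,0,0,0]
    - [1,0.08,-0.076,0,0,0,0]
    - [1,0.08,-0.076,0,0,0,0]
    - [1,0.08,-0.076,0,0,0,0]
    - [1,0.08,-0.076,0,0,0,0]
    - [1,0.08,-0.076,0,0,0,0]
    - [1,0.08,-0.076,0,0,0,0]

```text
clock: 1.35
eef_pos: [500.1, -198.7, 404.6]
tool_rot: [-3.141, 0.0, 0.299]
force: [0.1, -1.0, -0.3]
width: 85.2
gripper_force: 0.0
```

Call:
jog_arm:
  steps:
    - [1,0.0254,-0.109,0,0,0,0]
    - [1,0.0254,-0.109,0,0,0,0]
    - [1,0.0254,-0.109,0,0,0,0]
    - [1,0.0254,-0.109,0,0,0,0]
    - [1,0.0254,-0.109,0,0,0,0]
    - [1,0.0254,-0.109,0,0,0,0]
    - [1,0.0254,-0.109,0,0,0,0]
    - [1,0.0254,-0.109,0,0,0,0]
    - [1,0.0254,-0.109,0,0,0,0]
    - [1,0.0254,-0.109,0,0,0,0]

```text
clock: 2.6
eef_pos: [460.1, 359.6, 404.5]
tool_rot: [3.141, 0.0, 0.299]
force: [0.4, 0.7, -0.4]
width: 85.2
gripper_force: 0.0
```

```bash
python3 -c "
from h import *
snap('wrist','w1'); s=read_state(); print(s['clock'],s['eef_pos'],s['tool_rot'],s['qpos'])
a=cv2.imread('pics/w1.png');cv2.imwrite('pics/w1b.png',cv2.resize(a,(800,600)))
d=load('top0'); c=np.array([(115,92),(385,108),(368,415),(100,400)])/4.4444+[300,140]
q=w_z(d,c-.5,73.5);print(q,q.mean(0))
c=np.array([(413,117),(662,130),(655,437),(400,423)])/4.4444+[300,140]
q=w_z(d,c-.5,67);print(q,q.mean(0))
c=np.array([(102,60),(403,88),(709,100),(698,440),(390,425),(85,403)])/4.4444+[300,140]
print(w_z(d,c-.5,105))
"
```

```text
2.65 [457.50843347 368.53085499 404.39440107] [-3.13342399e+00 -1.92450118e-03  3.08260494e-01] [-0.72677019  0.53586341  0.00452088  1.70087745 -0.01150316  0.89983624
 -1.97828742]
[[ 631.40824972  -60.87658651   73.5       ]
 [ 622.10972401 -195.00336474   73.5       ]
 [ 469.4652992  -181.14544739   73.5       ]
 [ 478.15007308  -50.67941005   73.5       ]] [ 550.2833365  -121.92620217   73.5       ]
[[ 618.92676927 -210.25404771   67.        ]
 [ 611.59906184 -336.48835062   67.        ]
 [ 457.41667016 -324.7025088    67.        ]
 [ 465.8668829  -198.04626833   67.        ]] [ 538.45234604 -267.37279386   67.        ]
[[ 639.62912718  -52.74258433  105.        ]
 [ 624.55686296 -197.63143079  105.        ]
 [ 617.96958021 -347.51236349  105.        ]
 [ 453.22430698 -332.71950736  105.        ]
 [ 462.16467044 -185.36864441  105.        ]
 [ 474.06164099  -41.7247537   105.        ]]
```

View pics/w1b.png

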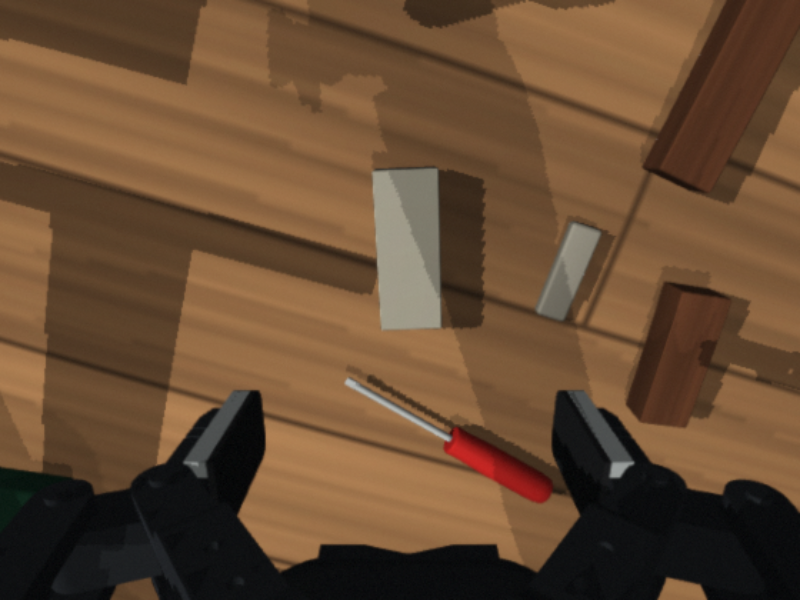

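The wrist view shows the stone's top face with corners (373,170), (438,167), (441,328), (381,330), nearly lined up with the tool. The screwdriver lies just nearer, at (450,440), and the block is at (680,350). I'll settle the arm, then measure both objects from here.

Call:
jog_arm:
  steps:
    - [1,0,0,0,0,0,0]
    - [1,0,0,0,0,0,0]
    - [1,0,0,0,0,0,0]

```text
clock: 3.02
eef_pos: [461.1, 356.3, 404.8]
tool_rot: [3.141, 0.0, 0.296]
force: [0.2, -0.0, 0.4]
width: 85.5
gripper_force: 0.0
```

```bash
cat > m.py <<'E'
from h import *
import sys
def meas(fn,cx,cy,zlo,zhi,zt):
    d=load(fn); P=cloud(d); m=(P[...,2]>zlo)&(P[...,2]<zhi)
    n,l=cv2.connectedComponents(m.astype(np.uint8)); k=l[cy,cx]; m=(l==k).astype(np.uint8)
    c=max(cv2.findContours(m,cv2.RETR_EXTERNAL,cv2.CHAIN_APPROX_NONE)[0],key=cv2.contourArea)[:,0]
    q=w_z(d,c,zt)[:,:2].astype(np.float32); r=cv2.minAreaRect(q); print(k,m.sum(),r,'z',np.median(P[m>0][:,2]))
E
python3 -c "
from m import *
snap('wrist','w2'); s=read_state(); print(s['clock'],s['eef_pos'],s['tool_rot'])
meas('w2',285,175,24,40,28); meas('w2',475,248,25,40,30); meas('top0',143,240,24,40,28); meas('top0',241,247,25,40,30)
d=load('w1');print(w_z(d,np.array([(373,170),(438,167),(441,328),(381,330)])*.7,28))
"
```

```text
3.075 [461.06737353 356.43804872 404.84647261] [3.14103281e+00 1.43863938e-05 2.96344462e-01]
2 4969 ((464.0216979980469, 360.2161865234375), (113.88748168945312, 44.93147277832031), 19.33404541015625) z 27.89351492591376
3 3448 ((445.0888977050781, 135.12193298339844), (110.75797271728516, 43.668556213378906), 9.166333198547363) z 29.85910622149224
25 959 ((461.1820983886719, 359.174560546875), (114.1156005859375, 47.89763641357422), 20.031314849853516) z 28.142237965320597
27 828 ((442.9485778808594, 134.03927612304688), (108.23328399658203, 40.35710525512695), 8.661737442016602) z 30.16586901709142
[[510.68327674 399.01308043  28.        ]
 [525.38907967 357.99014872  28.        ]
 [416.80238222 320.07858198  28.        ]
 [402.29145604 361.81217166  28.        ]]
```

Call:
jog_arm:
  steps:
    - [1,0.006,-0.006,0.09,0,0,-0.021]
    - [1,0,0,0.09,0,0,0]
    - [1,0,0,0.09,0,0,0]
    - [1,0,0,0.09,0,0,0]
    - [1,0,0,0.06,0,0,0]
    - [1,0,0,0.038,0,0,0]
    - [1,0,0,0,0,0,0]
    - [1,0,0,0,0,0,0]

```text
clock: 4.08
eef_pos: [463.1, 361.8, 176.9]
tool_rot: [-3.141, -0.002, 0.34]
force: [0.6, -0.3, 0.0]
width: 85.5
gripper_force: 0.0
```

Call:
jog_arm:
  steps:
    - [-1,0,0,0,0,0,0]
    - [-1,0,0,0,0,0,0]
    - [-1,0,0,0,0,0,0]
    - [-1,0,0,0,0,0,0]
    - [-1,0,0,0,0,0,0]
    - [-1,0,0,0,0,0,0]

```text
clock: 4.82
eef_pos: [462.9, 361.7, 176.8]
tool_rot: [-3.141, -0.001, 0.341]
force: [-0.7, -0.1, 5.1]
width: 43.6
gripper_force: 63.3
```

Call:
jog_arm:
  steps:
    - [-1,0,0,-0.03,0,0,0]
    - [-1,0,0,-0.05,0,0,0]
    - [-1,0,0,-0.09,0,0,0.052]
    - [-1,0,0,-0.09,0,0,0.052]
    - [-1,0,0,-0.09,0,0,0.052]
    - [-1,0,0,-0.09,0,0,0.052]
    - [-1,0,0,0,0,0,0]

```text
clock: 5.7
eef_pos: [463.1, 362.2, 400.2]
tool_rot: [-3.136, -0.006, -0.075]
force: [0.7, -0.0, -2.8]
width: 43.8
gripper_force: 62.3
```

Call:
jog_arm:
  steps:
    - [-1,0.0273,0.1058,0,0,0,0]
    - [-1,0.0273,0.1058,0,0,0,0]
    - [-1,0.0273,0.1058,0,0,0,0]
    - [-1,0.0273,0.1058,0,0,0,0]
    - [-1,0.0273,0.1058,0,0,0,0]
    - [-1,0.0273,0.1058,0,0,0,0]
    - [-1,0.0273,0.1058,0,0,0,0]
    - [-1,0.0273,0.1058,0,0,0,0]
    - [-1,0.0273,0.1058,0,0,0,0]
    - [-1,0,0,0,0,0,0]

```text
clock: 6.95
eef_pos: [548.3, -128.2, 394.9]
tool_rot: [3.138, 0.001, -0.083]
force: [-0.4, 0.7, -2.8]
width: 43.9
gripper_force: 62.5
```

Call:
jog_arm:
  steps:
    - [-1,0,0,0,0,0,0]
    - [-1,0,0,0,0,0,0]

```text
clock: 7.2
eef_pos: [549.0, -120.6, 395.2]
tool_rot: [-3.14, 0.001, -0.072]
force: [-0.1, 0.0, -2.7]
width: 44.2
gripper_force: 62.5
```

```bash
python3 -c "
from h import *
snap('wrist','w3'); s=read_state(); print(s['clock'],s['eef_pos'],s['tool_rot'],s['width'])
a=cv2.imread('pics/w3.png');cv2.imwrite('pics/w3b.png',cv2.resize(a,(800,600)))
"
```

```text
7.25 [ 549.10128182 -120.64770495  395.4275515 ] [-3.14062592e+00  8.97257228e-04 -7.24211635e-02] 44.33191466612973
```

View pics/w3b.png

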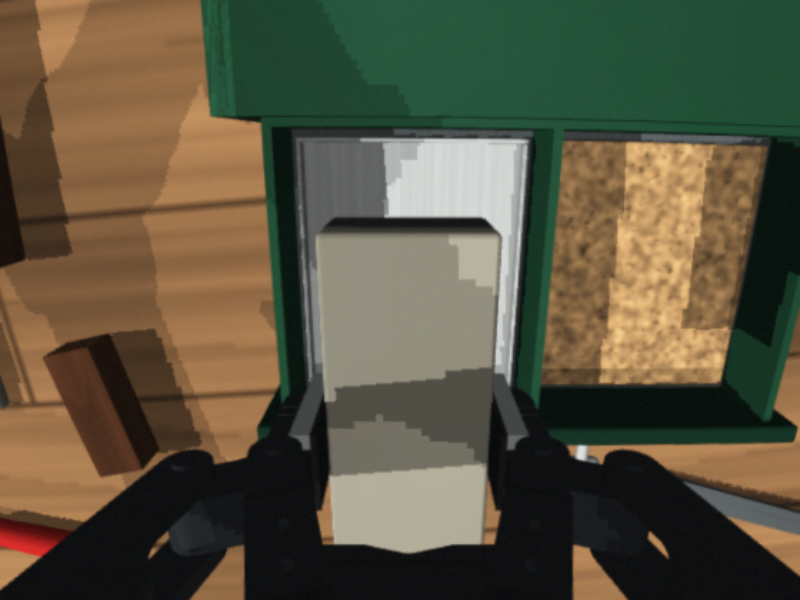

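The held stone (320–500, 220–545) is square with the tray behind it. The tray's rear rim corners are at (297,138) and (530,140). The cork's visible corners are at (770,140) and (722,385), and the divider top runs from (548,130) to (530,385).

```bash
python3 -c "
from h import *
d=load('w3'); s=.7
print('rim',w_z(d,np.array([(297,138),(530,140)])*s,73.5)); print('cork',w_z(d,np.array([(770,140),(722,385)])*s,67))
print('divider',w_z(d,np.array([(548,130),(530,385)])*s,105))
print('leftwall top outer/inner rear',w_z(d,np.array([(262,122),(273,128)])*s,105))
print('stone top corners',np.round(w_depth(d,np.array([(325,240),(492,240),(335,530),(480,530),(410,380)])*s),1))
print('floor',w_depth(d,np.array([(350,200),(450,200),(600,250),(650,350),(640,420)])*s))
c=d['depth'];
"
```

```text
rim [[ 633.37987434  -64.50844102   73.5       ]
 [ 623.05965799 -193.7971596    73.5       ]]
cork [[ 615.46177071 -337.49798269   67.        ]
 [ 457.4865179  -326.20977662   67.        ]]
divider [[ 627.65978242 -195.46388293  105.        ]
 [ 488.40344003 -186.4628183   105.        ]]
leftwall top outer/inner rear [[641.60609631 -54.86004093 105.        ]
 [638.33545505 -59.91183174 105.        ]]
stone top corners [[ 605.6 -104.7  246.1]
 [ 602.7 -144.5  245.8]
 [ 521.6  -97.4  247.9]
 [ 517.1 -139.4  246.2]
 [ 567.1 -122.4  245.6]]
floor [[ 595.97864659  -89.12673872   62.72276724]
 [ 591.61498268 -148.49951134   62.00663675]
 [ 555.74949469 -238.39361625   65.55714633]
 [ 486.38898924 -274.90162958   65.04607181]
 [ 458.24478605 -253.98326347  102.55792925]]
```

Call:
jog_arm:
  steps:
    - [-1,0.004,0.003,0.09,0,0,0]
    - [-1,0,0,0.09,0,0,0]
    - [-1,0,0,0.07,0,0,0]
    - [-1,0,0,0.035,0,0,0]
    - [-1,0,0,0.018,0,0,0]
    - [-1,0,0,0,0,0,0]
    - [-1,0,0,0,0,0,0]

```text
clock: 8.12
eef_pos: [551.7, -124.1, 245.4]
tool_rot: [3.141, -0.002, -0.075]
force: [0.3, -0.4, -3.4]
width: 44.0
gripper_force: 62.4
```

Call:
jog_arm:
  steps:
    - [-1,0,0,0.002,0,0,0]
    - [-1,0,0,0.002,0,0,0]
    - [-1,0,0,0,0,0,0]

```text
clock: 8.5
eef_pos: [551.1, -124.0, 242.3]
tool_rot: [-3.142, -0.0, -0.075]
force: [0.1, 0.3, -2.6]
width: 44.1
gripper_force: 62.4
```

Call:
jog_arm:
  steps:
    - [-1,0,0,0.002,0,0,0]
    - [-1,0,0,0.001,0,0,0]
    - [-1,0,0,0,0,0,0]

```text
clock: 8.88
eef_pos: [551.1, -124.0, 240.6]
tool_rot: [-3.142, 0.0, -0.075]
force: [0.2, -0.0, -2.3]
width: 44.1
gripper_force: 62.4
```

Call:
jog_arm:
  steps:
    - [-1,0,0,0.001,0,0,0]
    - [-1,0,0,0,0,0,0]

```text
clock: 9.12
eef_pos: [551.1, -124.0, 240.2]
tool_rot: [-3.142, 0.0, -0.075]
force: [-0.2, -0.3, -2.1]
width: 44.1
gripper_force: 62.4
```

Call:
jog_arm:
  steps:
    - [-1,0,0,0.001,0,0,0]
    - [-1,0,0,0,0,0,0]

```text
clock: 9.38
eef_pos: [551.1, -124.0, 239.7]
tool_rot: [-3.142, 0.0, -0.075]
force: [-0.2, 0.2, -2.7]
width: 44.0
gripper_force: 62.4
```

Call:
jog_arm:
  steps:
    - [-1,0,0,0.001,0,0,0]
    - [-1,0,0,0.001,0,0,0]
    - [-1,0,0,0,0,0,0]

```text
clock: 9.75
eef_pos: [551.1, -124.0, 239.3]
tool_rot: [-3.142, -0.0, -0.075]
force: [-1.7, 0.4, 5.7]
width: 43.7
gripper_force: 63.3
```

Call:
jog_arm:
  steps:
    - [-1,0,0,0.001,0,0,0]
    - [-1,0,0,0,0,0,0]

```text
clock: 10.0
eef_pos: [551.0, -124.0, 239.3]
tool_rot: [-3.141, -0.0, -0.075]
force: [-3.4, 1.2, 10.3]
width: 44.0
gripper_force: 64.1
```

Contact made. I'll release with a partial opening and rise.

Call:
jog_arm:
  steps:
    - [0.5,0,0,0,0,0,0]
    - [0.5,0,0,0,0,0,0]
    - [0.5,0,0,0,0,0,0]
    - [0.5,0,0,-0.02,0,0,0]
    - [0.5,0,0,-0.05,0,0,0]
    - [0.5,0,0,-0.09,0,0,0]
    - [0.5,0,0,-0.09,0,0,0]
    - [0.5,0,0,-0.06,0,0,0]
    - [0.5,0,0,0,0,0,0]
    - [0.5,0,0,0,0,0,0]

```text
clock: 11.25
eef_pos: [550.7, -123.8, 392.9]
tool_rot: [-3.141, 0.001, -0.075]
force: [-0.4, -0.2, -0.5]
width: 64.0
gripper_force: 0.0
```

```bash
python3 -c "
from h import *
snap('wrist','w4'); s=read_state(); print(s['clock'],s['eef_pos'],s['tool_rot'],s['width'])
"
```

```text
11.3 [ 550.59415777 -123.79548194  392.31169954] [-3.14129402e+00  2.01869680e-03 -7.51232626e-02] 64.14681161525856
```

View pics/w4.png

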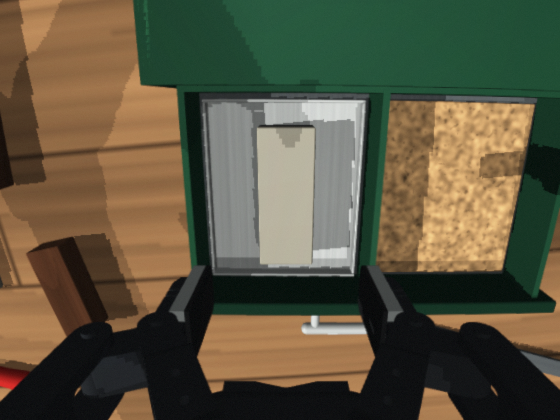

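The stone lies flat inside the tray, at (285,195), and the drawer is undisturbed. Next is the block.

Call:
jog_arm:
  steps:
    - [1,0,0,0,0,0,-0.058]
    - [1,0,0,0,0,0,-0.058]
    - [1,-0.026,-0.1087,0,0,0,0]
    - [1,-0.026,-0.1087,0,0,0,0]
    - [1,-0.026,-0.1087,0,0,0,0]
    - [1,-0.026,-0.1087,0,0,0,0]
    - [1,-0.026,-0.1087,0,0,0,0]
    - [1,0,0,0,0,0,0]
    - [1,0,0,0,0,0,0]
    - [1,0,0,0,0,0,0]

```text
clock: 12.55
eef_pos: [445.0, 132.7, 392.8]
tool_rot: [3.141, 0.001, 0.154]
force: [0.9, -0.7, -0.1]
width: 85.4
gripper_force: 0.0
```

```bash
python3 -c "
from m import *
snap('wrist','w5'); s=read_state(); print(s['clock'],s['eef_pos'],s['tool_rot'],s['width'])
meas('w5',285,175,25,40,30)
"
```

```text
12.6 [444.98166895 132.78308975 392.91438487] [3.14089455e+00 4.89165095e-04 1.53695559e-01] 85.46074797867804
3 4508 ((445.12823486328125, 133.177001953125), (108.25981140136719, 39.81788635253906), 8.506377220153809) z 29.88212074696958
```

Call:
jog_arm:
  steps:
    - [1,0,0,0.09,0,0,0.002]
    - [1,0,0,0.09,0,0,0]
    - [1,0,0,0.09,0,0,0]
    - [1,0,0,0.08,0,0,0]
    - [1,0,0,0.05,0,0,0]
    - [1,0,0,0.03,0,0,0]
    - [1,0,0,0,0,0,0]
    - [1,0,0,0,0,0,0]

```text
clock: 13.6
eef_pos: [446.6, 134.5, 183.2]
tool_rot: [-3.141, 0.005, 0.152]
force: [-0.2, -0.3, -0.9]
width: 85.6
gripper_force: 0.0
```

Call:
jog_arm:
  steps:
    - [-1,0,0,0,0,0,0]
    - [-1,0,0,0,0,0,0]
    - [-1,0,0,0,0,0,0]
    - [-1,0,0,0,0,0,0]
    - [-1,0,0,0,0,0,0]
    - [-1,0,0,0,0,0,0]

```text
clock: 14.35
eef_pos: [446.3, 134.9, 183.6]
tool_rot: [-3.141, 0.005, 0.152]
force: [-1.1, 0.0, 6.8]
width: 38.7
gripper_force: 60.8
```

Call:
jog_arm:
  steps:
    - [-1,0,0,-0.03,0,0,0]
    - [-1,0,0,-0.05,0,0,0]
    - [-1,0,0,-0.09,0,0,0.057]
    - [-1,0,0,-0.09,0,0,0.057]
    - [-1,0,0,-0.09,0,0,0]
    - [-1,0,0,-0.08,0,0,0]
    - [-1,0,0,0,0,0,0]

```text
clock: 15.22
eef_pos: [448.1, 135.1, 400.3]
tool_rot: [-3.14, 0.001, -0.075]
force: [0.9, 0.2, -2.5]
width: 38.7
gripper_force: 60.9
```

Call:
jog_arm:
  steps:
    - [-1,0.031,0.0987,0,0,0,0]
    - [-1,0.031,0.0987,0,0,0,0]
    - [-1,0.031,0.0987,0,0,0,0]
    - [-1,0.031,0.0987,0,0,0,0]
    - [-1,0.031,0.0987,0,0,0,0]
    - [-1,0.031,0.0987,0,0,0,0]
    - [-1,0.031,0.0987,0,0,0,0]
    - [-1,0.031,0.0987,0,0,0,0]
    - [-1,0,0,0,0,0,0]
    - [-1,0,0,0,0,0,0]

```text
clock: 16.48
eef_pos: [540.8, -267.4, 395.7]
tool_rot: [-3.14, 0.009, -0.076]
force: [0.9, -0.2, -2.1]
width: 38.8
gripper_force: 61.0
```

Call:
jog_arm:
  steps:
    - [-1,0,0,0,0,0,0]

```text
clock: 16.6
eef_pos: [541.4, -266.2, 396.6]
tool_rot: [-3.141, 0.007, -0.074]
force: [0.6, 0.1, -1.7]
width: 38.8
gripper_force: 61.0
```

```bash
python3 -c "
from h import *
snap('wrist','w6'); s=read_state(); print(s['clock'],s['eef_pos'],s['tool_rot'],s['width'])
"
```

```text
16.65 [ 541.46514754 -266.28846239  396.95483679] [-3.14100375  0.00665974 -0.07346475] 38.67949341445325
```

View pics/w6.png

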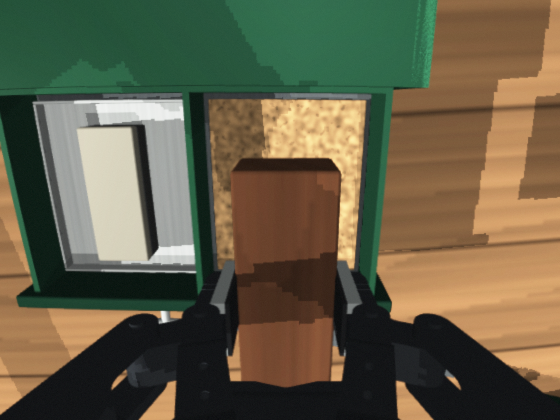

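The block is gripped level and centred over the cork (cork 207–365, block 235–340), and the stone still rests in the tray. Descending now.

Call:
jog_arm:
  steps:
    - [-1,-0.002,0.003,0.09,0,0,0]
    - [-1,0,0,0.08,0,0,0]
    - [-1,0,0,0.06,0,0,0]
    - [-1,0,0,0.035,0,0,0]
    - [-1,0,0,0.015,0,0,0]
    - [-1,0,0,0,0,0,0]
    - [-1,0,0,0,0,0,0]
    - [-1,0,0,0,0,0,0]

```text
clock: 17.65
eef_pos: [539.7, -269.6, 258.4]
tool_rot: [3.14, 0.004, -0.076]
force: [-0.4, 0.5, -1.7]
width: 38.9
gripper_force: 61.0
```

Call:
jog_arm:
  steps:
    - [-1,0,0,0.002,0,0,0]
    - [-1,0,0,0.001,0,0,0]
    - [-1,0,0,0,0,0,0]

```text
clock: 18.02
eef_pos: [539.4, -269.4, 256.0]
tool_rot: [3.141, 0.006, -0.075]
force: [0.3, -0.2, -1.8]
width: 38.8
gripper_force: 61.0
```

Call:
jog_arm:
  steps:
    - [-1,0,0,0.004,0,0,0]
    - [-1,0,0,0.004,0,0,0]
    - [-1,0,0,0,0,0,0]

```text
clock: 18.4
eef_pos: [539.3, -269.3, 251.7]
tool_rot: [3.141, 0.006, -0.075]
force: [0.1, -0.3, -0.6]
width: 38.6
gripper_force: 61.0
```

Call:
jog_arm:
  steps:
    - [-1,0,0,0.001,0,0,0]
    - [-1,0,0,0.001,0,0,0]
    - [-1,0,0,0,0,0,0]

```text
clock: 18.77
eef_pos: [539.4, -269.4, 251.0]
tool_rot: [3.141, 0.006, -0.076]
force: [0.0, 0.3, -0.7]
width: 38.4
gripper_force: 61.0
```

Call:
jog_arm:
  steps:
    - [-1,0,0,0.001,0,0,0]
    - [-1,0,0,0,0,0,0]

```text
clock: 19.02
eef_pos: [539.3, -269.4, 250.5]
tool_rot: [3.141, 0.006, -0.075]
force: [-0.3, -0.5, -2.0]
width: 38.8
gripper_force: 61.0
```

Call:
jog_arm:
  steps:
    - [-1,0,0,0.001,0,0,0]
    - [-1,0,0,0,0,0,0]

```text
clock: 19.27
eef_pos: [539.3, -269.3, 249.9]
tool_rot: [3.141, 0.006, -0.075]
force: [0.4, -1.1, -1.8]
width: 38.4
gripper_force: 61.0
```

Call:
jog_arm:
  steps:
    - [-1,0,0,0.001,0,0,0]
    - [-1,0,0,0,0,0,0]

```text
clock: 19.52
eef_pos: [539.3, -269.4, 249.7]
tool_rot: [3.141, 0.006, -0.076]
force: [-0.5, 0.7, 1.5]
width: 38.7
gripper_force: 61.2
```

Call:
jog_arm:
  steps:
    - [-1,0,0,0.001,0,0,0]
    - [-1,0,0,0,0,0,0]

```text
clock: 19.77
eef_pos: [539.3, -269.4, 249.6]
tool_rot: [3.141, 0.005, -0.076]
force: [-0.9, 1.8, 5.3]
width: 38.8
gripper_force: 61.9
```

Contact. Release and retreat upward.

Call:
jog_arm:
  steps:
    - [0.5,0,0,0,0,0,0]
    - [0.5,0,0,0,0,0,0]
    - [0.5,0,0,0,0,0,0]
    - [0.5,0,0,-0.02,0,0,0]
    - [0.5,0,0,-0.05,0,0,0]
    - [0.5,0,0,-0.09,0,0,0]
    - [0.5,0,0,-0.09,0,0,0]
    - [0.5,0,0,-0.06,0,0,0]
    - [0.5,0,0,0,0,0,0]
    - [0.5,0,0,0,0,0,0]

```text
clock: 21.02
eef_pos: [539.9, -268.9, 403.6]
tool_rot: [3.142, 0.007, -0.075]
force: [-0.1, 0.1, -0.2]
width: 64.4
gripper_force: 0.0
```

```bash
python3 -c "
from h import *
d=snap('wrist','w7'); s=read_state(); print(s['clock'],s['eef_pos'],s['force'],s['width'])
"
```

```text
21.075 [ 539.9112966  -268.90029846  403.03177386] [-0.8257839   0.11948956 -0.34998344] 63.925794895676496
```

View pics/w7.png

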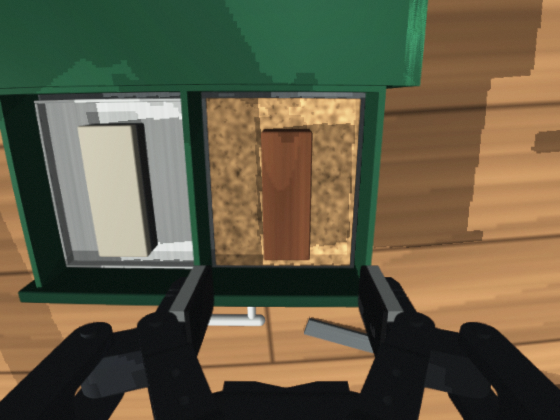

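The block lies flat on the cork at (287,195) and the stone flat in the tray at (118,190). The drawer is open and the gripper is clear, so I'm handing in.

```bash
python3 -c "
from cell import *
print(finish_job())"
```

```text
the job is handed in; nothing more can be done
None
```

The stone lies flat in the steel tray and the short walnut block flat on the cork pad, both set down gently and released; the drawer is still open with tray and pad in place, and the job was handed in at about 21 s (no verdict was returned).

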